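Run the scatter mill on pulse under the magnifier lamp

ROBOT

A 6-joint arm with a two-finger parallel gripper is mounted at the origin on the work surface. World frame = base frame: x ahead of the robot, y to its left, z up, the work surface at z = 0. Lengths are in mm, angles in degrees, forces in N, time in s.
With the tool pointing down it reaches from about 350 to 875 mm from the base axis. Payload 15.5 kg.
Tool frame: the origin (TCP) lies between the finger pads; the fingertips stand 22 mm ahead of it and the grasp point (between the pads) lies 3 mm ahead of it; z points along the fingers, y is the line along which they close (so a half turn about z gives the same grasp; the last joint's range is limited). The gripper opens to 85 mm and grips with 20 to 120 N. Pads are 22 mm wide; open, the fingers measure 114 mm over their backs; the gripper's body (76 mm by 85 mm) begins 54 mm behind the grasp point. The pads swing forward as they close: fully open they stand 13 mm farther back than shut.
Start: joints at [-71.476, 28.281, 77.091, -0, 74.628, -5.472], TCP at [254.167, -570.987, 253.277] pointing down, gripper open.
Joint ranges: [-166.48, 166.48], [-47.26, 123.95], [12.59, 153.08], [-70.14, 250.14], [6.76, 159.57], [-176.63, 176.63]. Speed limits (degrees/s): [108.29, 108.29, 147.25, 172.46, 172.46, 172.46].

INTERFACE

Orientations are given as a 3x3 rotation matrix whose columns are the frame's x, y, z axes.
In Python, from workcell import r gives the robot as it stands.
- The arm moves only by the tool servo_tool, never from a script. Its argument "series" is one flat list of numbers, 7 for each row, row after row: the shift along the world's x, y, z scaled (see below), then the turn, a rotation vector about the world's x, y, z scaled (see below), then the finger opening in mm, from 0 to 85.4. A call has 1 to 12 rows; each row is the pose to reach, as a shift and turn from the pose commanded when the call began; what a row does not reach only later rows make up. The controller multiplies each number of a shift by 500 mm and each number of a turn by 90 degrees. A row lasts 1/12 s, in which the tool goes at most 41.7 mm and 7.16 degrees, less where a joint would pass 70% of its speed; a pose out of reach is approached as far as the arm can. A call with a number of a shift or a turn outside -1 to 1 is refused whole. A call with a gripper value outside its range is refused whole. The fingers move at their own pace and stop on an object; "newtons" is the grip in N (left out, the last holds). Time passes only in rows, so rows that repeat a pose let the fingers close. It gives the time, the measured TCP pose, the force, the opening and the grip force at its end, in the units of the state.
- r.observe(): the state, without advancing time (a new reading comes with each control period).
- r.snapshot(name): name is "side" or "top"; returns the picture (384x512x3 uint8, red, green, blue); there is no depth.
- r.camera_info(name): a dict with "vfov" (degrees; the focal length in pixels is half the picture's height over the tangent of half this angle, whatever the lens; pixels are square), "cx", "cy" (the principal point, pixels), "R" (3x3) and "t" (3): a world point X has camera coordinates R X + t. Camera axes: x right, y down, z forward; pixel columns grow to the right and rows downward; lengths in mm; the calibration is good to about 2 mm. A picture is of the moment at which its call begins. camera_info takes no time and is no camera call.
- r.finish_job(): hands the job in; it is judged then, once.
The state is a dict: "time": time; "joint_pos": joint angles; "joint_vel": joint speeds; "joint_torque": joint torques, N m; "tcp_pos": TCP position; "tool_rot": TCP orientation; "wrist_force": force on the tool from outside, world axes, zero at the start; "torque": the same for the moment, N m; "grip_width": finger opening in mm; "gripper_force": force on a finger pad.
Only numpy, scipy, OpenCV 4.12 (cv2) and the standard library are available. Lean on these libraries where they do the work, as an engineer would, in place of code of your own. Each camera call takes 0.05 s, during which the arm holds its last target. There are 200 camera calls.

TASK

The empty scatter mill has a new blade and wants a trial run on pulse. Swing the magnifier lamp well clear of the mill, then fit the lid: drop its lugs in at the white marks until the lid sits flat on the collar, and turn it clockwise, half way to the lock, until the red bar points to the yellow pulse marks, without ever turning it on through the click at the red marks. The return spring turns the lid back if it is let go, so finish still gripping the lid and holding it steady at the yellow marks, with the lamp clear; leave everything else on the bench where it is.

Things in the scene. Friction and masses are not known exactly. Their poses are not given: they have to be found in the camera images.
- lid: Loose round lid of the mill, white plastic, red grip bar, about 0.12 kg, upright on its skirt. Origin: centre of the underside. Skirt 75 mm across, tapering to 67 in the lowest 7 mm, z 0 to 16 mm; flange 92 mm across, z 16 to 22. Two half-round lugs 10 mm wide, z 4.5 to 9.5, reach out to 45 mm from the axis at +x and -x, under the bar's ends: half a turn gives the same lid.
- lid_bar (a point): Middle of the top of the lid's red grip bar, 52 mm above the lid's origin. The bar is 60 mm long along the lid's x, 20 mm wide along its y, z 22 to 52 mm, flat-sided: grip it across y, fingertips just above the white flange.
- mill: Scatter mill (a blade grinder), blue with a black collar, fixed, 125 mm high, collar 106 mm across (two grey catch housings reach 60 mm from the axis). Origin: centre of its underside. x axis: the line through the two yellow pulse marks. From above, the two white entry marks lie 30 deg counterclockwise of them (insert with lid yaw = mill yaw + 30 deg), the two red lock marks 30 deg clockwise.
- mill_rim (a point): Centre of the mill's opening, level with the collar's top, axes as the mill's. Opening 80 mm across, with two gaps in its 5 mm lip at the white marks, about 16 mm wide for the 10 mm lugs. Seated, the lid's flange lies on the collar and the lid's origin is 16 mm below this point; with the lugs on top of the lip, 4.5 mm below. Turned clockwise, the lugs run under the lip.
- entry_mark (a point): One of the two white entry marks on top of the collar, 50 mm from the axis; the other faces it across the opening.
- lock_mark (a point): One of the two red lock marks on top of the collar, 60 deg clockwise of the white ones; half way between lie the yellow pulse marks.
- pulse_ring (a joint): Angle (rad) of the sprung switch ring that the lugs push round: 0 at rest, grows as the lid turns clockwise. Met 6 deg past the entry; 0.42 with the bar at the yellow marks, where it pushes back with 0.17 N m. From about 0.55 the lugs run on two spring balls, a clear stiffening of 0.2 to 0.8 N m; near 0.7 these give way, the lid clicks over and locks, up to the stop at 0.96.
- lamp_head (a point): Centre of the magnifier lamp's round white lens head (116 mm across, 22 mm thick, its underside 203 mm and its top 225 mm above the bench).
- lamp_grip (a point): Top of the lamp's black upright grip, a round pin 16 mm thick, standing free from 225 to 268 mm above the bench near the head's outer rim, 280 mm from the lamp's hinge axis (the head's centre is 230 mm from it, on the same radius).
- lamp_hinge (a point): Point on the vertical hinge axis of the lamp's arm, on the post (214 mm above the bench). Post and round foot (120 mm across) are fixed.
- lamp_arm (a joint): Angle (rad) of the lamp's arm about its vertical hinge, growing counterclockwise seen from above, from -1.35 to 1.35; near 0 the head stands over the mill. Stiff hinge, stays where it is left; 1 to 3 N at the grip move it.
- paint_pot: Paint pot, 38 mm across, 45 mm high, green cap. Leave alone. Origin: centre of the underside.
- glue: Glue bottle, 38 mm across, 78 mm high, orange cap. Leave alone. Origin: centre of the underside.
- loco: Model tank locomotive, 127 x 34 x 63 mm, black and green, long side along its x. Leave alone. Origin: centre of the underside.
- wagon: Open goods wagon, 112 x 31 x 38 mm, brick red. Leave alone. Origin: centre of the underside.
- driver: Small screwdriver with red handle, 150 mm long along its x. Leave alone. Origin: under its middle.
- house: Half-timbered model house, about 100 x 120 mm over the roof, 110 mm high, red roof. Leave alone. Origin: centre of the underside.
Not all that is in view belongs to the job. There is more than one size of the lid; the job needs the middle-sized.

How it is judged:
By the outcome, as a careful person would: the job done as asked, in the order asked, and still so for the second after the job is handed in, while the arm keeps its last pose, push and grip.
It also fails if it takes over 58 s, if anything falls off the work surface, if the arm or the gripper's body presses on something with over 40 N, if the wrist force passes 120 N, or if a joint passes its speed limit or range.

## Working session

There is one attempt and no reset: what is moved stays moved. The work goes in short steps, Python scripts to look and compute and a tool call to move; the robot and the scene stay as the last step left them, time stands still between calls to the robot, and variables do not carry over. Pictures are saved under pics/ and viewed, at most 10 in all, crops included, and the job is handed in when it is done.

Besides the shell and the picture viewer there is one more tool, called after "Call:" as name(argument=value, ...) on one line, values as JSON. servo_tool: Moves the arm, as the interface text tells. Shifts and turns lie within -1 to 1; 1 stands for 500 mm of shift or 90 degrees of turn. Its arguments: {"type":"object","properties":{"series":{"type":"array"},"newtons":{"type":"number"}},"required":["series"]}

```bash
mkdir -p pics; ls; python3 - <<'E'
from workcell import r
import cv2
for n in("top","side"):
    im=r.snapshot(n); cv2.imwrite(f"pics/{n}0.png",im[:,:,::-1]); c=r.camera_info(n); print(n,c)
a=r.observe(); print(a["time"],a["tcp_pos"],a["tool_rot"])
E
```

```text
pics
top {'vfov': 43.92774657921349, 'cx': 255.77091513854873, 'cy': 196.2350594389616, 'R': array([[-0.02814488, -0.99957595, -0.00746914],
       [-0.99586269,  0.02868462, -0.08622463],
       [ 0.08640232,  0.00501145, -0.99624772]]), 't': array([  33.31589206,  593.28514239, 1716.55265684])}
side {'vfov': 50.08158116319507, 'cx': 255.2564616156896, 'cy': 193.36655402940448, 'R': array([[ 0.99167605, -0.12739318, -0.01869721],
       [-0.09345288, -0.61224046, -0.7851294 ],
       [ 0.08857295,  0.78034133, -0.61904946]]), 't': array([-594.57403477,  182.4725077 , 1228.64696334])}
0.1 [ 254.07568565 -570.7183875   252.76072272] [[ 9.13583866e-01  4.06650235e-01 -3.25717385e-04]
 [ 4.06650348e-01 -9.13583305e-01  1.01894855e-03]
 [ 1.16785703e-04 -1.06334805e-03 -9.99999428e-01]]
```

View pics/top0.png

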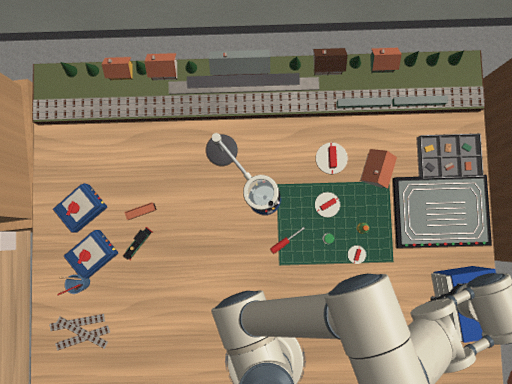

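View pics/side0.png

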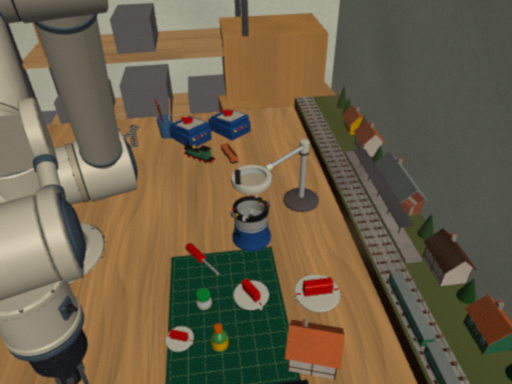

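The top view shows three lids at (332,157) large, (327,205) middle and (357,254) small. The lamp head is at about (262,194), with the mill beneath it. I'll enlarge both areas.

```bash
cat > h.py <<'E'
import numpy as np,cv2
from workcell import r
def ray(n,u,v,z):
    c=r.camera_info(n);f=192/np.tan(np.radians(c["vfov"]/2))
    d=c["R"].T@np.array([(u-c["cx"])/f,(v-c["cy"])/f,1]);o=-c["R"].T@c["t"]
    return (o+d*(z-o[2])/d[2]).round(1)
def pix(n,X):
    c=r.camera_info(n);f=192/np.tan(np.radians(c["vfov"]/2));p=c["R"]@np.array(X,float)+c["t"]
    return np.array([c["cx"]+f*p[0]/p[2],c["cy"]+f*p[1]/p[2]]).round(1)
def crop(im,u,v,w,h,k): # returns enlarged crop with pixel ticks every 10
    o=cv2.resize(im[v:v+h,u:u+w,::-1],None,fx=k,fy=k,interpolation=cv2.INTER_CUBIC)
    for x in range(-(-u//10)*10,u+w,10):
        X=int((x-u+.5)*k);cv2.line(o,(X,0),(X,6),(0,255,255),1);cv2.putText(o,str(x),(X-8,16),0,.33,(0,255,255),1)
    for y in range(-(-v//10)*10,v+h,10):
        Y=int((y-v+.5)*k);cv2.line(o,(0,Y),(6,Y),(0,255,255),1);cv2.putText(o,str(y),(8,Y+4),0,.33,(0,255,255),1)
    return o
E
python3 - <<'E'
from h import *
t=cv2.imread("pics/top0.png")[:,:,::-1];s=cv2.imread("pics/side0.png")[:,:,::-1]
a=crop(t,205,130,150,100,5);cv2.imwrite("pics/tc.png",a)
b=crop(s,220,130,100,180,3);c=crop(s,225,160,60,90,6);
o=np.zeros((540,700,3),np.uint8);o[:,:300]=b;o[:,320:680]=c;cv2.imwrite("pics/sc.png",o)
E
```

```text
(no output)
```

View pics/tc.png

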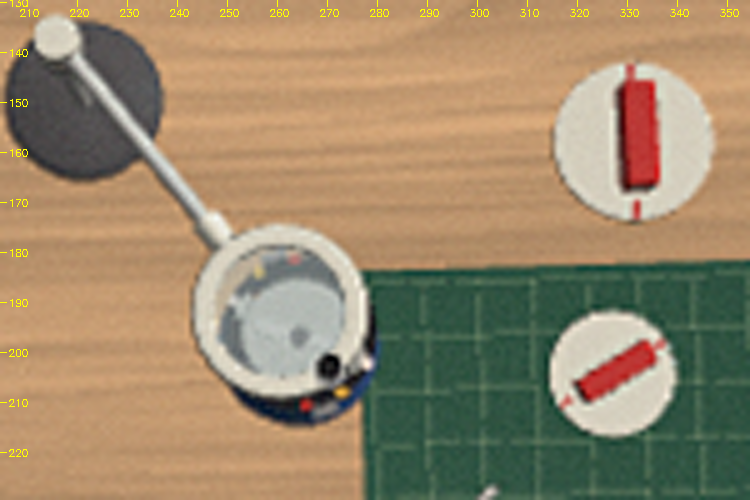

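View pics/sc.png

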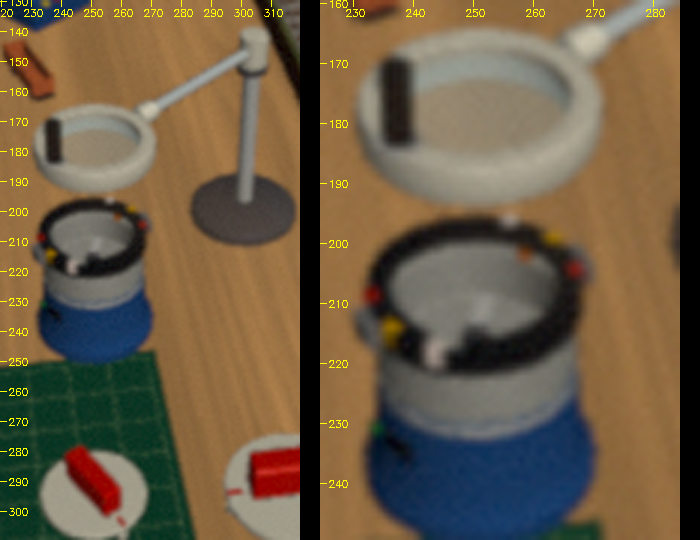

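```bash
python3 - <<'E'
from h import *
P=[ray("side",*p,125) for p in [(243,218),(256,196),(236.5,214),(263.2,199),(233,208.5),(266.6,204.2)]]
for i in(0,2,4):
    d=P[i+1]-P[i];print((P[i]+P[i+1])/2,np.linalg.norm(d),np.degrees(np.arctan2(d[1],d[0])))
print("yellow top",ray("top",273,207.8,125),"red",ray("top",266,210.3,125))
a,b=ray("top",317.5,210.2,22),ray("top",337,198,22);d=b-a
print("lid",ray("top",327.2,204.1,22),np.linalg.norm(d),np.degrees(np.arctan2(d[1],d[0])))
a,b=ray("top",320.8,208,52),ray("top",335,200,52);d=b-a;print((a+b)/2,np.linalg.norm(d),np.degrees(np.arctan2(d[1],d[0])))
print("lid w",ray("top",314.5,204,22)-ray("top",340.2,204,22))
print("lid side",ray("side",251.3,294,22))
print("head",ray("top",261,192,225),"grip",ray("top",270.4,202.5,268),"hinge",ray("top",216.5,137.3,225))
print("grip side", ray("side",237.5,169.5,268),"foot",ray("top",221.5,150,5))
print("big lid",ray("top",332,158,22),"glue",ray("top",362,228,78),"pot",ray("top",328,238,45))
E
```

```text
[583.85 -14.3  125.  ] 104.71852749155708 62.162462421559496
[585.25 -13.1  125.  ] 101.31855703670482 33.282275269414015
[584.5  -12.95 125.  ] 98.9117283237938 2.723555726800284
yellow top [543.7 -42.2 125. ] red [535.8 -17.9 125. ]
lid [ 557.9 -244.    22. ] 84.657545440439 -59.7094611096421
[ 556.25 -242.15   52.  ] 58.81921454762888 -62.34580665302553
lid w [ 2.7 93.9  0. ]
lid side [ 558.1 -244.7   22. ]
head [590.   -1.9 225. ] grip [551.9 -30.2 268. ] hinge [774.2 138.6 225. ]
grip side [553.7 -26.7 268. ] foot [772.8 139.7   5. ]
big lid [ 727.7 -268.6   22. ] glue [ 466.4 -354.8   78. ] pot [ 434.5 -238.5   45. ]
```

Call:
servo_tool(series=[0.5,0.9,0.13,0,0,0.144,60,0.5,0.9,0.13,0,0,0.144,60,0.5,0.9,0.13,0,0,0.144,60,0.5,0.9,0.13,0,0,0.144,60,0.5,0.9,0.13,0,0,0.144,60,0.5,0.9,0.13,0,0,0.144,60,0.5,0.9,0.13,0,0,0.144,60,0.5,0.9,0.13,0,0,0.144,60,0.5,0.9,0.13,0,0,0.144,60,0.5,0.9,0.13,0,0,0.144,60,0.5,0.9,0.13,0,0,0.144,60,0.5,0.9,0.13,0,0,0.144,60], newtons=20)

```text
time: 1.1
tcp_pos: [495.5, -135.3, 316.1]
tool_rot: [[0.799, 0.601, -0.0], [0.601, -0.799, 0.0], [-0.0, -0.0, -1.0]]
wrist_force: [1.1, 0.3, -0.2]
grip_width: 60.0
gripper_force: 0.0
```

Call:
servo_tool(series=[0.114,0.214,-0.01,0,0,0,60,0.114,0.214,-0.01,0,0,0,60,0.114,0.214,-0.01,0,0,0,60,0.114,0.214,-0.01,0,0,0,60,0.114,0.214,-0.01,0,0,0,60,0.114,0.214,-0.06,0,0,0,60,0.114,0.214,-0.118,0,0,0,60,0.114,0.214,-0.118,0,0,0,60,0.114,0.214,-0.118,0,0,0,30,0.114,0.214,-0.118,0,0,0,30,0.114,0.214,-0.118,0,0,0,30])

```text
time: 2.02
tcp_pos: [552.7, -31.0, 258.6]
tool_rot: [[0.799, 0.601, 0.002], [0.601, -0.799, -0.0], [0.002, 0.002, -1.0]]
wrist_force: [-0.6, 0.7, -0.0]
grip_width: 30.2
gripper_force: 0.0
```

```bash
python3 - <<'E'
from h import *
s=r.snapshot("side");t=r.snapshot("top")
o=np.zeros((480,800,3),np.uint8);o[:,:400]=crop(s,210,120,100,120,4);o[:,400:]=crop(t,210,130,100,120,4);cv2.imwrite("pics/g.png",o)
E
```

```text
(no output)
```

View pics/g.png

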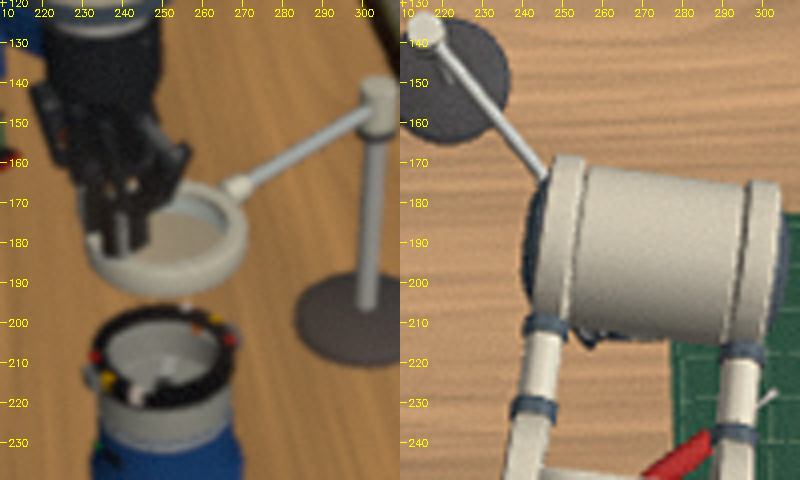

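```bash
python3 - <<'E'
import numpy as np
c=np.array([773.5,139]);p0=np.array([552.7,-31]);a0=np.arctan2(*(p0-c)[::-1])
for d in range(5,71,5):
    a=a0-np.radians(d);p=c+278*np.array([np.cos(a),np.sin(a)]);print(d,((p-p0)/500).round(3),round(-d/90,3))
E
```

```text
5 [-0.027  0.04 ] -0.056
10 [-0.051  0.082] -0.111
15 [-0.072  0.126] -0.167
20 [-0.088  0.172] -0.222
25 [-0.101  0.219] -0.278
30 [-0.11   0.267] -0.333
35 [-0.114  0.315] -0.389
40 [-0.114  0.363] -0.444
45 [-0.11   0.412] -0.5
50 [-0.101  0.459] -0.556
55 [-0.089  0.506] -0.611
60 [-0.072  0.552] -0.667
65 [-0.052  0.596] -0.722
70 [-0.028  0.638] -0.778
```

Call:
servo_tool(series=[-0.027,0.04,0,0,0,-0.056,26,-0.051,0.082,0,0,0,-0.111,26,-0.072,0.126,0,0,0,-0.167,26,-0.088,0.172,0,0,0,-0.222,26,-0.101,0.219,0,0,0,-0.278,26,-0.11,0.267,0,0,0,-0.333,26,-0.114,0.315,0,0,0,-0.389,26,-0.114,0.363,0,0,0,-0.444,26,-0.11,0.412,0,0,0,-0.5,26,-0.101,0.459,0,0,0,-0.556,26,-0.089,0.506,0,0,0,-0.611,26,-0.072,0.552,0,0,0,-0.667,26])

```text
time: 3.12
tcp_pos: [515.9, 246.8, 257.8]
tool_rot: [[0.918, -0.396, 0.001], [-0.396, -0.918, -0.0], [0.001, -0.0, -1.0]]
wrist_force: [2.1, -2.3, 0.3]
grip_width: 26.0
gripper_force: 0.9
```

```bash
python3 - <<'E'
from h import *
s=r.snapshot("side");t=r.snapshot("top")
o=np.zeros((384,800,3),np.uint8);o[:,:400]=crop(s,180,100,200,192,2);o[:,400:]=crop(t,140,100,200,192,2);cv2.imwrite("pics/g2.png",o)
E
```

```text
(no output)
```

View pics/g2.png

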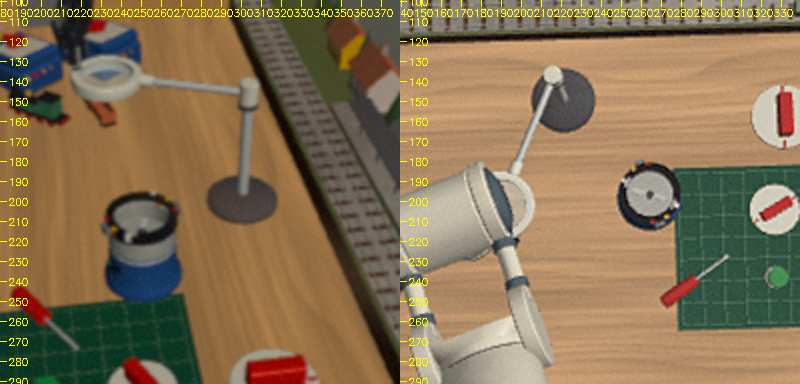

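The lamp is now at about (198,205) in the top view, far from the mill. I'll lift straight off the pin and measure the unobstructed mill from the top.

Call:
servo_tool(series=[0.003,-0.006,0,0,0,0,40,0.003,-0.006,0.02,0,0,0,40,0.003,-0.006,0.1,0,0,0,40,0.003,-0.006,0.16,0,0,0,40,0.003,-0.006,0.16,0,0,0,40])

```text
time: 3.63
tcp_pos: [519.5, 242.2, 344.0]
tool_rot: [[0.92, -0.392, 0.009], [-0.392, -0.92, 0.003], [0.007, -0.006, -1.0]]
wrist_force: [0.6, 0.3, -0.2]
grip_width: 39.8
gripper_force: 0.0
```

```bash
python3 - <<'E'
from h import *
t=r.snapshot("top")
o=np.zeros((480,800,3),np.uint8);o[:,:400]=crop(t,244,170,40,48,10);o[:,400:]=crop(t,308,180,40,48,10);cv2.imwrite("pics/m.png",o)
E
```

```text
(no output)
```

View pics/m.png

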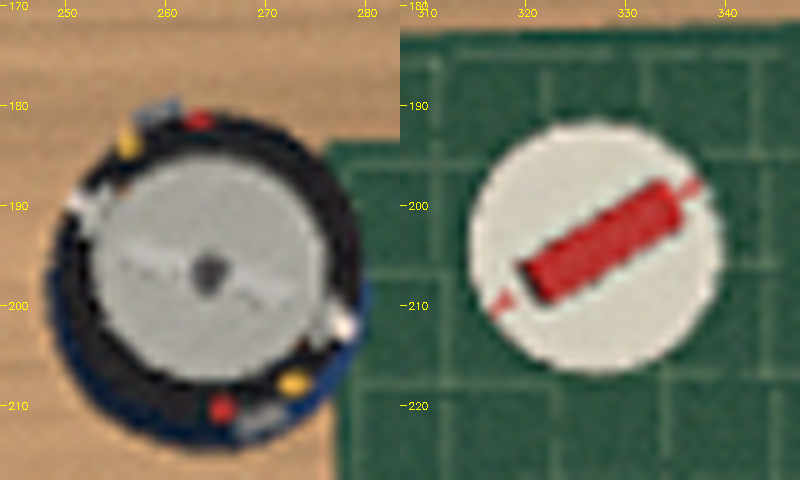

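```bash
python3 - <<'E'
from h import *
q=[(251.2,189.4),(277.6,202),(256,183.8),(273,207.8),(263.3,181.4),(265.7,210.5)]
P=[ray("top",*p,125) for p in q]
for i in(0,2,4):
    d=P[i+1]-P[i];print((P[i]+P[i+1])/2,np.linalg.norm(d),np.degrees(np.arctan2(d[1],d[0])))
t=r.snapshot("top").astype(float)[185:222,308:346]
w=(t.min(2)>140)|((t[...,0]>120)&(t[...,1]<90)); w=w.astype(np.uint8)
n,l,st,c=cv2.connectedComponentsWithStats(w);k=1+st[1:,4].argmax();print(st[k],c[k]+[308,185],ray("top",*(c[k]+[308,185]),22))
a,b=ray("top",316.8,210.6,22),ray("top",337.4,198.1,22);d=b-a;print("mk",(a+b)/2,np.degrees(np.arctan2(d[1],d[0])))
y,x=np.nonzero((t[...,0]>140)&(t[...,1]<75))
m=cv2.minAreaRect(np.c_[x,y].astype(np.float32));print(m)
pc=np.cov(x,y);e=np.linalg.eigh(pc)[1][:,1];m=np.array([x.mean()+308,y.mean()+185]);a,b=ray("top",*(m-8*e),48),ray("top",*(m+8*e),48);d=b-a
print("bar",(a+b)/2,np.degrees(np.arctan2(d[1],d[0])))
E
```

```text
[586.4  -13.85 125.  ] 100.8986124780713 -117.25073920558864
[586.1  -14.15 125.  ] 101.6771852482158 -146.51310814548657
[585.65 -14.25 125.  ] 101.0391013420052 -176.99317335508698
[  7   7  25  25 444] [326.98423423 204.27027027] [ 557.3 -243.1   22. ]
mk [ 557.05 -243.6    22.  ] -60.487440920577754
((20.088233947753906, 18.647056579589844), (4.630461692810059, 15.60637092590332), 59.03623962402344)
bar [ 557.95 -243.45   48.  ] 119.43848967467153
```

Call:
servo_tool(series=[0.075,-0.88,0,0,0,0.95,60,0.075,-0.88,0,0,0,0.95,60,0.075,-0.88,0,0,0,0.95,60,0.075,-0.88,0,0,0,0.95,60,0.075,-0.88,0,0,0,0.95,60,0.075,-0.88,-0.1,0,0,0.95,60,0.075,-0.88,-0.2,0,0,0.95,60,0.075,-0.88,-0.2,0,0,0.95,60,0.075,-0.88,-0.2,0,0,0.95,60,0.075,-0.88,-0.2,0,0,0.95,60,0.075,-0.88,-0.2,0,0,0.95,60,0.075,-0.88,-0.2,0,0,0.95,60])

```text
time: 4.73
tcp_pos: [553.0, -188.4, 240.3]
tool_rot: [[0.582, 0.813, -0.001], [0.813, -0.582, 0.001], [-0.0, -0.002, -1.0]]
wrist_force: [1.2, -0.1, 0.9]
grip_width: 60.1
gripper_force: 0.0
```

Call:
servo_tool(series=[0.009,-0.11,-0.1,0,0,0.7,60,0.009,-0.11,-0.2,0,0,0.7,60,0.009,-0.11,-0.24,0,0,0.7,60,0.009,-0.11,-0.24,0,0,0.7,60,0.009,-0.11,-0.24,0,0,0.7,60,0.009,-0.11,-0.24,0,0,0.7,60,0.009,-0.11,-0.24,0,0,0.7,60,0.009,-0.11,-0.24,0,0,0.7,60,0.009,-0.11,-0.24,0,0,0.7,60,0.009,-0.11,-0.24,0,0,0.7,60,0.009,-0.11,-0.24,0,0,0.7,60,0.009,-0.11,-0.24,0,0,0.7,60])

```text
time: 5.73
tcp_pos: [558.3, -241.5, 121.3]
tool_rot: [[-0.452, 0.892, -0.001], [0.892, 0.452, 0.0], [0.001, -0.0, -1.0]]
wrist_force: [-0.3, 1.1, 0.1]
grip_width: 60.0
gripper_force: 0.0
```

Call:
servo_tool(series=[-0.002,-0.004,-0.05,0,0,0.029,50,-0.002,-0.004,-0.1,0,0,0.029,50,-0.002,-0.004,-0.13,0,0,0.029,50,-0.002,-0.004,-0.148,0,0,0.029,50,-0.002,-0.004,-0.148,0,0,0.029,50,-0.002,-0.004,-0.148,0,0,0.029,30,-0.002,-0.004,-0.148,0,0,0.029,10,-0.002,-0.004,-0.148,0,0,0.029,10,-0.002,-0.004,-0.148,0,0,0.029,10,-0.002,-0.004,-0.148,0,0,0.029,10,-0.002,-0.004,-0.148,0,0,0.029,10], newtons=60)

```text
time: 6.65
tcp_pos: [558.5, -243.8, 48.8]
tool_rot: [[-0.495, 0.869, 0.002], [0.869, 0.495, -0.001], [-0.002, 0.001, -1.0]]
wrist_force: [0.1, 0.1, 7.7]
grip_width: 18.8
gripper_force: 59.8
```

Call:
servo_tool(series=[0,0,0.06,0,0,0,10,0,0,0.14,0,0,0,10,0,0,0.22,0,0,0,10,0.005,0.05,0.29,0,0,-0.07,10,0.012,0.1,0.29,0,0,-0.14,10,0.018,0.16,0.29,0,0,-0.21,10,0.024,0.22,0.29,0,0,-0.28,10,0.03,0.28,0.29,0,0,-0.35,10,0.036,0.34,0.29,0,0,-0.42,10,0.044,0.4,0.29,0,0,-0.49,10,0.05,0.44,0.29,0,0,-0.56,10,0.054,0.46,0.29,0,0,-0.629,10])

```text
time: 7.65
tcp_pos: [584.8, -10.7, 193.2]
tool_rot: [[0.456, 0.89, 0.001], [0.89, -0.456, 0.0], [0.001, 0.0, -1.0]]
wrist_force: [-0.4, 0.4, -0.7]
grip_width: 19.5
gripper_force: 59.1
```

Call:
servo_tool(series=[0,0,0,0,0,0,10,0,0,0,0,0,0,10,0,0,0,0,0,0,10])

```text
time: 7.9
tcp_pos: [584.8, -14.0, 192.8]
tool_rot: [[0.45, 0.893, 0.0], [0.893, -0.45, -0.0], [-0.0, 0.0, -1.0]]
wrist_force: [-0.0, -0.3, -0.2]
grip_width: 18.8
gripper_force: 59.1
```

```bash
python3 - <<'E'
from h import *
s=r.snapshot("side");a=r.observe();print(a["tcp_pos"],a["wrist_force"],a["torque"],np.degrees(np.arctan2(a["tool_rot"][1][0],a["tool_rot"][0][0])))
cv2.imwrite("pics/p.png",crop(s,200,140,100,100,6))
E
```

```text
[584.73334245 -14.17832161 192.72440831] [-0.13411759 -0.59591071 -0.81056487] [ 0.04103136 -0.02002201  0.02198754] 63.197881242669894
```

View pics/p.png

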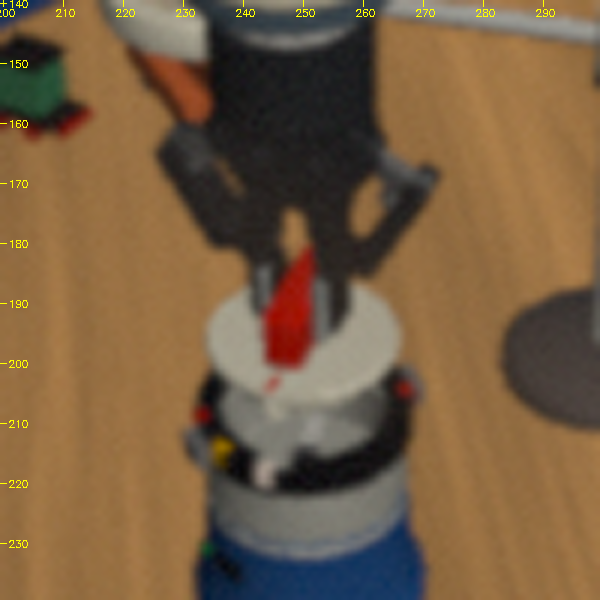

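```bash
python3 - <<'E'
from h import *
for z in(164,167):print(ray("side",250.2,196.5,z),ray("side",245,203.3,z))
print(ray("top",264.4,196.0,125))
for X in [(584.7,-14.2,167),(584.7-20,-14.2-39.5,167)]: print(pix("side",X))
E
```

```text
[586.1 -16.3 164. ] [568.2 -44.1 164. ]
[585.7 -20.  167. ] [567.9 -47.7 167. ]
[585.3 -13.9 125. ]
[249.6 195.3]
[244.1 204.8]
```

Call:
servo_tool(series=[0.001,0.001,-0.02,0,0,0,10,0.001,0.001,-0.034,0,0,0,10,0.001,0.001,-0.04,0,0,0,10,0.001,0.001,-0.045,0,0,0,10,0.001,0.001,-0.05,0,0,0,10,0.001,0.001,-0.054,0,0,0,10,0.001,0.001,-0.054,0,0,0,10])

```text
time: 8.53
tcp_pos: [585.2, -13.2, 165.1]
tool_rot: [[0.453, 0.892, -0.001], [0.892, -0.453, -0.001], [-0.001, -0.0, -1.0]]
wrist_force: [-0.6, -3.4, -3.1]
grip_width: 18.7
gripper_force: 58.8
```

Call:
servo_tool(series=[0,-0.001,-0.004,0,0,0,10,0,-0.001,-0.008,0,0,0,10,0,-0.001,-0.012,0,0,0,10,0,-0.001,-0.015,0,0,0,10,0,-0.001,-0.015,0,0,0,10])

```text
time: 8.95
tcp_pos: [585.2, -13.6, 157.9]
tool_rot: [[0.453, 0.892, -0.0], [0.892, -0.453, -0.0], [-0.0, -0.0, -1.0]]
wrist_force: [-2.7, -4.7, -0.0]
grip_width: 19.2
gripper_force: 59.1
```

Now a touch lower in small steps until contact.

Call:
servo_tool(series=[0,-0.002,-0.002,0,0,0,10,0,-0.002,-0.004,0,0,0,10,0,-0.002,-0.004,0,0,0,10])

```text
time: 9.2
tcp_pos: [585.2, -13.7, 157.7]
tool_rot: [[0.453, 0.892, 0.001], [0.892, -0.453, 0.001], [0.001, 0.0, -1.0]]
wrist_force: [-13.3, 4.4, 31.5]
grip_width: 18.9
gripper_force: 63.7
```

Call:
servo_tool(series=[-0.001,0.0,0.003,0,0,0,10,-0.001,0.0,0.003,0,0,0,10])

```text
time: 9.37
tcp_pos: [585.0, -14.1, 157.9]
tool_rot: [[0.453, 0.892, 0.001], [0.892, -0.453, 0.0], [0.001, 0.001, -1.0]]
wrist_force: [0.2, -0.1, -1.0]
grip_width: 18.8
gripper_force: 59.1
```

```bash
python3 - <<'E'
from h import *
s=r.snapshot("side");a=r.observe();print(a["tcp_pos"],a["wrist_force"],a["torque"],np.degrees(np.arctan2(a["tool_rot"][1][0],a["tool_rot"][0][0])))
cv2.imwrite("pics/q.png",crop(s,210,160,80,80,7))
E
```

```text
[585.05972367 -14.1166974  157.75067494] [-3.63881951  2.1737254  12.36773284] [ 0.26457049  0.64189055 -0.02413733] 63.08539348569044
```

View pics/q.png

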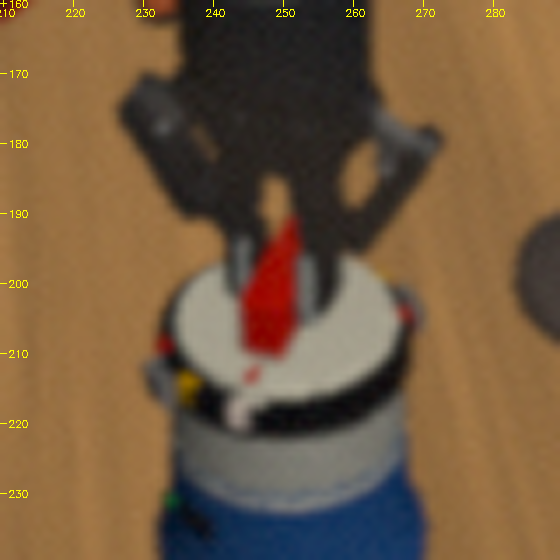

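Call:
servo_tool(series=[0,0,0,0,0,-0.03,10,0,0,0,0,0,-0.06,10,0,0,0,0,0,-0.09,10,0,0,0,0,0,-0.12,10,0,0,0,0,0,-0.15,10,0,0,0,0,0,-0.18,10,0,0,0,0,0,-0.2,10,0,0,0,0,0,-0.2,10])

```text
time: 10.08
tcp_pos: [585.3, -14.2, 157.8]
tool_rot: [[0.708, 0.707, 0.001], [0.707, -0.708, 0.0], [0.001, 0.001, -1.0]]
wrist_force: [-1.2, 0.8, 7.4]
grip_width: 19.0
gripper_force: 60.3
```

```bash
python3 - <<'E'
from h import *
a=r.observe();print(a["tcp_pos"],a["wrist_force"],a["torque"],np.degrees(np.arctan2(a["tool_rot"][1][0],a["tool_rot"][0][0])))
E
```

```text
[585.31082209 -14.24705082 157.80606426] [-1.21772497  0.83399763  7.37332892] [0.12009533 0.26447535 0.00819925] 44.956958218748426
```

Call:
servo_tool(series=[0,0,0,0,0,-0.03,10,0,0,0,0,0,-0.06,10,0,0,0,0,0,-0.09,10,0,0,0,0,0,-0.12,10,0,0,0,0,0,-0.131,10,0,0,0,0,0,-0.131,10,0,0,0,0,0,-0.131,10,0,0,0,0,0,-0.131,10])

```text
time: 10.75
tcp_pos: [585.4, -14.3, 157.8]
tool_rot: [[0.836, 0.549, 0.001], [0.549, -0.836, 0.0], [0.001, 0.001, -1.0]]
wrist_force: [-0.4, -0.0, 6.6]
grip_width: 19.0
gripper_force: 60.2
```

```bash
python3 - <<'E'
from h import *
s=r.snapshot("side")
for i in range(3):
    t=r.snapshot("top");a=r.observe();print(a["time"],a["tcp_pos"],a["wrist_force"],a["torque"],np.degrees(np.arctan2(a["tool_rot"][1][0],a["tool_rot"][0][0])))
o=np.zeros((560,800,3),np.uint8);o[:,:560]=crop(s,210,160,80,80,7);o[:180,560:]=cv2.resize(t[140:260,180:340,::-1],(240,180));cv2.imwrite("pics/z.png",o)
E
```

```text
10.85 [585.3985667  -14.31409239 157.801932  ] [-0.7392067  -0.32776827  7.84133439] [-0.01109528  0.12313982 -0.06312604] 33.28824748991813
10.9 [585.36929397 -14.29559364 157.80524654] [-0.08872946  0.59608745  7.09902961] [-0.01892029  0.22977078  0.03788515] 33.29061852484245
10.95 [585.38297449 -14.29818985 157.79705527] [-0.85452179 -0.15212481  7.08280398] [-0.00971753  0.24387992 -0.06337381] 33.288446170625576
```

View pics/z.png

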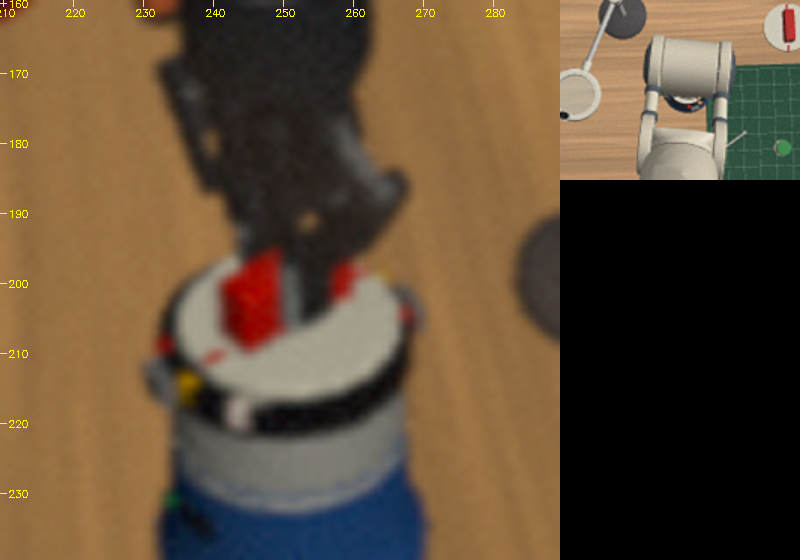

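Call:
servo_tool(series=[0,0,0.0006,0,0,0,10,0,0,0.0006,0,0,0,10])

```text
time: 11.12
tcp_pos: [585.3, -14.3, 157.8]
tool_rot: [[0.836, 0.549, 0.001], [0.549, -0.836, 0.0], [0.001, 0.0, -1.0]]
wrist_force: [2.0, 2.0, 2.5]
grip_width: 19.1
gripper_force: 59.4
```

```bash
python3 - <<'E'
from h import *
m=ray("side",240.4,210.5,131);y=ray("side",236.6,214.2,125);c=np.array([585.3,-14,0])
for p in(m,y):d=c-p;print(p,np.hypot(*d[:2]),np.degrees(np.arctan2(d[1],d[0])))
F=[];T=[];J=[]
for i in range(12):
    r.snapshot("top");a=r.observe();F.append(a["wrist_force"]);T.append(a["torque"]);J.append(a["joint_torque"])
print(np.mean(F,0),np.mean(T,0),np.std(T,0),np.mean(J,0),a["tcp_pos"],np.degrees(np.arctan2(a["tool_rot"][1][0],a["tool_rot"][0][0])))
E
```

```text
[555.  -34.3 131. ] 36.47163281236524 33.82078010418215
[543.1 -41.8 125. ] 50.53394898481608 33.37560427565112
[3.48144046 0.42636355 1.65650053] [ 0.05723763 -0.54987824  0.16306223] [0.0303025  0.14599611 0.0186013 ] [ -0.57386269 -83.92800868 -28.25383186  -0.17015218   1.0855179
   0.16585857] [585.00587388 -14.39106838 157.85568015] 33.289733382863126
```

```bash
python3 -c "
from workcell import r
print(r.finish_job())"
```

```text
the job is handed in; nothing more can be done
None
```

The job is handed in: the lamp is swung well clear, and the middle-sized lid is seated flat and still gripped with its bar at the yellow pulse marks. The ring pushes back with about 0.16 N m, close to the 0.17 N m given, and the lid was never turned on to the click.

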